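# Lock the height screw of the evaporator's lift stand

## Robot

A 6-joint arm with a two-finger parallel gripper is mounted at the origin on the work surface. World frame = base frame: x ahead of the robot, y to its left, z up, the work surface at z = 0. Lengths are in m, angles in rad, forces in N, time in s.
With the tool pointing down it reaches from about 0.375 to 0.975 m from the base axis. Payload 3.8 kg.
Tool frame: the origin (TCP) lies midway between the tips of the shut fingers; the grasp point (between the pads) lies 19 mm behind it; z points along the fingers, y is the direction in which the jaws open and shut (so a half turn about z gives the same grasp; the last joint's range is limited). The gripper opens to 85 mm and grips with 20 to 120 N. Pads are 22 mm wide; open, the fingers measure 114 mm over their backs; the gripper's body (76 mm by 85 mm) begins 54 mm behind the grasp point. The pads swing forward as they close: fully open they stand 13 mm farther back than shut.
Start: joints at [-1.172, 0.264, 1.604, -0, 1.274, -0.037], TCP at [0.285, -0.612, 0.231] pointing down, gripper open.
Joint ranges: [-2.63, 2.63], [-0.94, 2.18], [0.31, 2.57], [-1.31, 4.45], [0, 2.66], [-2.55, 2.55]. Speed limits (rad/s): [2.57, 2.57, 3.14, 3.14, 3.14, 3.14].

## Interface

Orientations are given as a rotation vector (axis times angle).
In Python, from workcell import bot gives the robot as it stands.
- The arm moves only by the tool drive_tool, never from a script. Its argument "deltas" is a list of rows, each an object with "hand": the opening, from 0 (shut) to 1 (fully open); "offset": the shift along the world's x, y, z in cm, a list of three; "angular": the turn, a rotation vector about the world's x, y, z in degrees, a list of three. A call has 1 to 8 rows; each row is the pose to reach, as a shift and turn from the pose commanded when the call began; what a row does not reach only later rows make up. A row lasts 1/8 s, in which the tool goes at most 62.5 mm and 10.7 degrees, less where a joint would pass 70% of its speed; a pose out of reach is approached as far as the arm can. A call with a gripper value outside its range is refused whole. The fingers move at their own pace and stop on an object; "force" is the grip in N (left out, the last holds). Time passes only in rows, so rows that repeat a pose let the fingers close. It gives the time, the measured TCP pose, the force and the opening at its end, in the units of the state.
- bot.read_state(): the state, without advancing time (a new reading comes with each control period).
- bot.read_camera(name): name is "side" or "top" or "wrist"; returns a dict with "frame" (420x560x3 uint8, blue, green, red), "mtx" (3x3 intrinsics, pixels), "R" (3x3) and "t" (3): a world point X has camera coordinates R X + t. Camera axes: x right, y down, z forward; pixel columns grow to the right and rows downward; lengths in m; the calibration is good to about 2 mm. A picture is of the moment at which its call begins. There is no depth.
- bot.finish_job(): hands the job in, once; it reports no verdict.
The state is a dict: "time": time; "q": joint angles; "joint_vel": joint speeds; "joint_torque": joint torques, N m; "tool_pos": TCP position; "tcp_rot": TCP orientation; "wrist_force": force on the tool from outside, world axes, zero at the start; "torque": the same for the moment, N m; "width": opening from 0.0 (shut) to 1.0 (fully open).
Only numpy, scipy, OpenCV 4.12 (cv2) and the standard library are available. Lean on these libraries where they do the work, as an engineer would, in place of code of your own. Each camera call takes 0.05 s, during which the arm holds its last target. There are 200 camera calls.

## Task

The height screw of the low lift stand is already set and must now be locked without losing its setting. Lower the open-jawed holding spanner (not the ring-ended one) over the screw's flat head, with its shank down between the two pegs so that the screw cannot turn, and let go of it; then swing the locknut's handle clockwise, seen from above, until it stops tight. Leave the spanner lying in place.

Things in the scene. Friction and masses are not known exactly. Their poses are not given: they have to be found in the camera images.
- spanner_grip (a point): Loose steel open-jawed spanner, 10 mm thick, lying flat, 0.28 kg. Point: centre of its upright grip rib (44 mm along x, 14 along y; 10 to 48 mm above the underside), 29 mm above the underside; z up. x points to the U jaw: two prongs, 26 mm gap, 34 to 88 mm from the point, open at the end. Shank 20 mm wide, to 85 mm behind. The like one with a closed ring is not wanted.
- stand: Fixed white base plate, 120 (x) by 250 (y) by 12 mm. Origin on the bench under the upright screw's axis; z up, y towards the pegs. The screw has a flange 54 mm across, top 40 mm above the bench, and on it a flat head (tongue) 16 mm wide in x, 46 long in y, with a ridged top 64 mm up. In place the spanner's x is along the stand's -y, its grip point at x 0, y 60, z 69 mm here.
- pegs (a point): Point midway between the two steel pegs of the stand, on top of their block: 115 mm from the screw's axis along the stand's y, 40 mm above the bench, level with the flange. Axes as the stand's. The pegs, 12 mm thick with tapered tips 66 mm above the bench, stand 22 mm either side in x: a 32 mm gap for the spanner's shank, which rests on the block.
- nut (a joint): Locknut's turn on the screw, rad, growing clockwise seen from above; starts at 0 to 0.3, stops tight at 1.4. From the dark nut under the flange a rod leads to an upright black handle, 16 mm thick, 28 to 90 mm above the bench, 100 mm from the axis, at angle -0.6 - nut - screw (anticlockwise from the stand's x). Needs about 3.5 N there, stays where left; drags an unheld screw round.
- screw (a joint): Turn of the height screw from its setting, rad, growing clockwise seen from above; starts within 0.06 of 0, where the tongue is along the stand's y. Unheld, about 1 N at the nut's handle turns it. With the spanner in place it can still turn by the spanner's play, up to about 0.3.

How it is judged:
On the way, in this order (a step that is already met when the one before it is completed fails the run):
1. the open-jawed spanner lies fully down over the screw's head and between the pegs, let go, while the nut is still slack (x of spanner_grip in the frame of stand between -0.014 and 0.014 m and y of spanner_grip in the frame of stand between 0.04 and 0.08 m and z of spanner_grip in the frame of stand between 0.062 and 0.075 m and angle between the x axis of spanner_grip and the y axis of stand, either way round below 0.21 rad and contact force between the fingers and spanner below 0.1 N and value of joint nut below 0.6 rad), for 0.2 s.
2. the locknut is turned tight (value of joint nut above 1.2 rad), for 0.2 s.
At the end, for the whole second after the job is handed in: Locknut tight (nut above 1.2 rad), screw within 0.5 rad of its setting, open-jawed spanner still and fully down in place: grip point within 14 mm in x and 20 mm in y of its seated place in the stand's frame, 62 to 75 mm high, aligned with the stand's y within 12 degrees (x of spanner_grip in the frame of stand between -0.014 and 0.014 m and y of spanner_grip in the frame of stand between 0.04 and 0.08 m and z of spanner_grip in the frame of stand between 0.062 and 0.075 m and angle between the x axis of spanner_grip and the y axis of stand, either way round below 0.21 rad and value of joint nut above 1.2 rad and value of joint screw between -0.5 and 0.5 rad and linear speed of spanner below 0.02 m/s); the robot touches nothing.
It fails at once if the height screw turned more than 0.5 rad from its setting (value of joint screw above 0.5 rad or value of joint screw below -0.5 rad).
It also fails if it takes over 56 s, if anything falls off the work surface, if the arm or the gripper's body presses on something with over 40 N, if the wrist force passes 120 N, or if a joint passes its speed limit or range.

## Working session

There is one attempt and no reset: what is moved stays moved. The work goes in short steps, Python scripts to look and compute and a tool call to move; the robot and the scene stay as the last step left them, time stands still between calls to the robot, and variables do not carry over. Pictures are saved under pics/ and viewed, about 8 in all and at most 12, crops included, and the job is handed in when it is done.

Besides the shell and the picture viewer there is one more tool, called after ">>>" by a JSON object that holds its "name" and its "arguments", one argument or row to a line. drive_tool: Moves the arm, as the interface text tells. Its arguments: {"type":"object","properties":{"deltas":{"type":"array"},"force":{"type":"number"}},"required":["deltas"]}

```bash
mkdir -p pics
cat > h.py <<'E'
import numpy as np, cv2
from workcell import bot
def cam(n):
    c=bot.read_camera(n); return c['frame'],np.array(c['mtx']),np.array(c['R']),np.array(c['t'])
def ray(c,p,z):
    f,K,R,t=c; d=R.T@np.linalg.solve(K,[p[0],p[1],1]); o=-R.T@t
    return o+d*(z-o[2])/d[2]
def proj(c,X):
    f,K,R,t=c; x=K@(R@np.array(X)+t); return x[:2]/x[2]
E
python3 - <<'E'
from h import *
import pickle
for n in ['top','side']:
    c=cam(n); cv2.imwrite(f'pics/{n}0.png',c[0]); pickle.dump(c,open(n+'.pkl','wb')); print(n,-c[2].T@c[3], c[2][2])
E
```

```text
top [0.42496082 0.01552378 1.19937185] [ 0.09009381  0.00166973 -0.99593188]
side [0.19573493 0.45534089 0.71629022] [ 0.40200266 -0.52249525 -0.75192591]
```

View pics/top0.png

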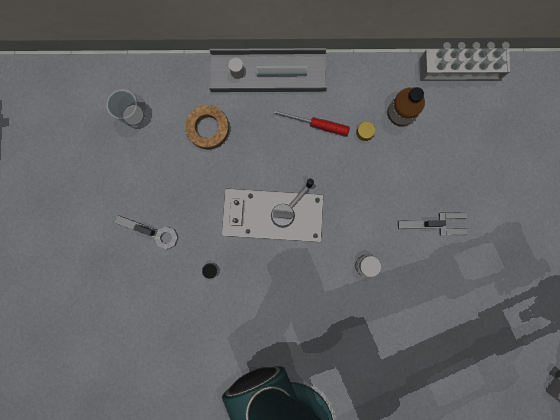

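View pics/side0.png

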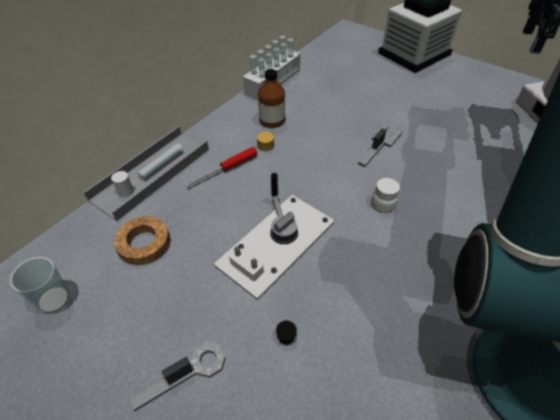

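The top view shows the open spanner at about (433,224), jaw to the right. The stand's screw is at (283,215), its pegs at (236,212) to the left, and the nut handle at (310,183). The ring spanner is at (150,230).

Run:
```python
from h import *
import pickle
c=pickle.load(open('top.pkl','rb')); s=pickle.load(open('side.pkl','rb'))
g=cv2.cvtColor(c[0],cv2.COLOR_BGR2GRAY)
def blobs(m,x0,y0,x1,y1,amin=8):
    M=np.zeros_like(m);M[y0:y1,x0:x1]=m[y0:y1,x0:x1]
    cs,_=cv2.findContours(M,cv2.RETR_EXTERNAL,cv2.CHAIN_APPROX_NONE)
    return [k for k in cs if cv2.contourArea(k)>=amin]
m=(g>165).astype(np.uint8)
for k in blobs(m,210,180,335,250,300):
    b=cv2.boxPoints(cv2.minAreaRect(k)); P=np.array([ray(c,p,.012) for p in b]); print('plate',P[:,:2].round(4).tolist(),np.linalg.norm(np.diff(P,axis=0),axis=1))
print('grey levels',g[224,395:472],g[205:245,455])
for n,t in(('dark',(g<60)),):
    for k in blobs(t.astype(np.uint8),220,170,335,245,5)+blobs(t.astype(np.uint8),390,205,475,240,5):
        print(n,cv2.minAreaRect(k),cv2.contourArea(k))
print(bot.read_state()['tcp_rot'])
a=cv2.resize(c[0][170:250,215:330],None,fx=5,fy=5,interpolation=cv2.INTER_CUBIC)
b=cv2.resize(c[0][205:245,390:475],None,fx=5,fy=5,interpolation=cv2.INTER_CUBIC)
o=np.zeros((600,575,3),np.uint8);o[:400,:575]=a;o[400:600,:425]=b;cv2.imwrite('pics/z.png',o)
```

```text
grey levels [111 113  91  41 125 129 127 127 128 126 127 127 126 127 126 124 125 126
 124 125 124 124 124 123 123 123 126 117 105  39  21  20  16  38  65  64
  63  62  64  62  62  62  63  62  63  63  62  61  60  59  58  91 109 108
 109 112 110 110 111 111 111 111 110 111 111 112 111 112 110 111 112 111
 110 111 115 113 109] [109 109 108 110 111 107 110  70 116 122 122 123 124  74 109 113 113 111
 109 111 110 109 112  76 123 123 123 122 123 104 104 109 111 114 114 111
 110 111  99  99]
dark ((309.29998779296875, 182.89999389648438), (6.708203315734863, 9.391485214233398), 26.56505012512207) 46.5
dark ((434.5, 223.5), (5.0, 21.0), 90.0) 26.5
[-3.06534669e+00 -6.78773330e-01  6.20627678e-04]
```

View pics/z.png

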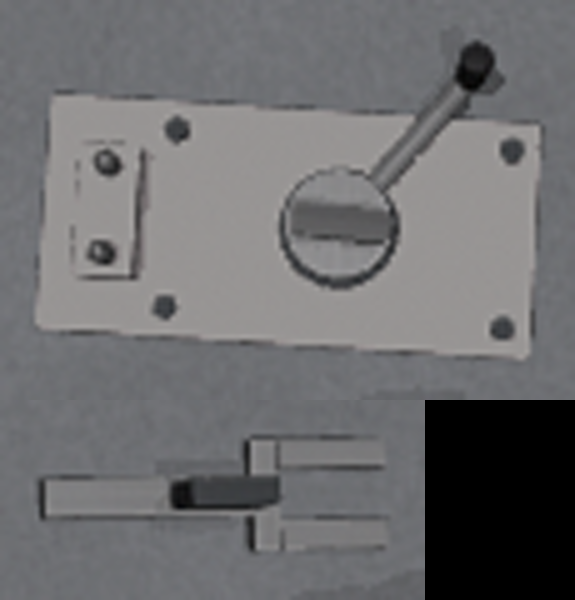

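The crop gives plate corners (52,93), (541,124), (529,358) and (38,328), the flange centre (340,227) and peg tips (108,160) and (100,250). The spanner's shank end is at (43,498) and its prong tips at (385,453) and (385,533).

Run:
```python
from h import *
import pickle
from scipy.spatial.transform import Rotation as Ro
c=pickle.load(open('top.pkl','rb'));s=pickle.load(open('side.pkl','rb'))
A=lambda u,v:((u+.5)/5-.5+215,(v+.5)/5-.5+170)
B=lambda u,v:((u+.5)/5-.5+390,(v-400+.5)/5-.5+205)
P=np.array([ray(c,A(*p),.012) for p in((52,93),(541,124),(529,358),(38,328))]);print('plate',P.round(4)[:,:2].tolist(),[np.linalg.norm(P[i]-P[(i+1)%4]).round(4) for i in range(4)])
y=(P[0]-P[1])+(P[3]-P[2]);print('stand y ang',np.degrees(np.arctan2(y[1],y[0]))-90)
f=ray(c,A(340,227),.04);p1,p2=[ray(c,A(*q),.066) for q in((108,160),(100,250))];pm=(p1+p2)/2
print('flange',f,'pegs',pm,np.linalg.norm(p1-p2),'dist',pm-f, np.linalg.norm((pm-f)[:2]))
e=ray(c,B(43,498),.01);t1,t2=[ray(c,B(*q),.01) for q in((385,453),(385,533))];tm=(t1+t2)/2
d=tm-e;u=d/np.linalg.norm(d);print('spanner',e,tm,np.linalg.norm(d),'grip',e+.085*u,'ang from -y',np.degrees(np.arctan2(u[0],-u[1])))
rt=ray(c,B(235,488),.048);print('rib top?',rt)
h=ray(c,A(477,58),.09);print('handle',h,h-f)
for X in(f,p1,p2,e,tm,h):print('side',proj(s,X).round(1))
print(Ro.from_rotvec(bot.read_state()['tcp_rot']).as_matrix().round(3))
```

```text
plate [[0.5875, 0.1582], [0.5706, -0.0894], [0.4525, -0.0819], [0.4686, 0.1645]] [np.float64(0.2482), np.float64(0.1184), np.float64(0.2469), np.float64(0.1192)]
stand y ang -3.818079705116787
flange [0.51658278 0.01265347 0.04      ] pegs [0.52568116 0.12634581 0.066     ] 0.043660139802717386 dist [0.00909838 0.11369233 0.026     ] 0.11405580618590927
spanner [ 0.49446172 -0.27852525  0.01      ] [ 0.49628497 -0.45079567  0.01      ] 0.17228006905377052 grip [ 0.49536128 -0.36352049  0.01      ] ang from -y 0.6063765821041618
rib top? [ 0.49672882 -0.36287633  0.048     ]
handle [ 0.59270549 -0.05252212  0.09      ] [ 0.07612271 -0.0651756   0.05      ]
side [284.  224.9]
side [236.5 245.5]
side [253. 258.]
side [360.8 162.7]
side [392.  127.2]
side [273.3 174.6]
[[ 0.907  0.422 -0.001]
 [ 0.422 -0.907  0.002]
 [ 0.    -0.002 -1.   ]]
```

>>> {"name": "drive_tool", "arguments": {
  "deltas": [
    {"hand": 1, "offset": [21.1, 24.9, -5], "angular": [0, 0, 65.6]},
    {"hand": 1, "offset": [21.1, 24.9, -5], "angular": [0, 0, 65.6]},
    {"hand": 1, "offset": [21.1, 24.9, -5], "angular": [0, 0, 65.6]},
    {"hand": 1, "offset": [21.1, 24.9, -5], "angular": [0, 0, 65.6]},
    {"hand": 1, "offset": [21.1, 24.9, -5], "angular": [0, 0, 65.6]},
    {"hand": 1, "offset": [21.1, 24.9, -5], "angular": [0, 0, 65.6]},
    {"hand": 1, "offset": [21.1, 24.9, -5], "angular": [0, 0, 65.6]},
    {"hand": 1, "offset": [21.1, 24.9, -5], "angular": [0, 0, 65.6]}
  ],
  "force": 60
}}

```text
time: 1.1
tool_pos: [0.4954, -0.3635, 0.1812]
tcp_rot: [-2.214, -2.229, 0.001]
wrist_force: [-0.2, 0.0, 0.4]
width: 0.999
```

Run:
```python
from h import *
import pickle
c=cam('wrist');pickle.dump(c,open('w1.pkl','wb'))
s=bot.read_state();print(s['tool_pos'],s['tcp_rot'],s['q'],s['width'],-c[2].T@c[3])
for X in((.4965,-.3635,.048),(.4945,-.2785,.01),(.4963,-.4508,.01)):print(proj(c,X).round(1))
cv2.imwrite('pics/w1.png',c[0])
```

```text
[ 0.49528184 -0.36390398  0.18134828] [ 2.21413693e+00  2.22854598e+00 -6.67321830e-04] [-6.73942385e-01  1.86388621e-01  1.79230208e+00 -4.74815910e-04
  1.16282375e+00 -6.80240641e-01] 1.0005197576697535 [ 0.49486624 -0.29550062  0.3231045 ]
[280.6 200. ]
[278.9  87. ]
[279.4 280.9]
```

View pics/w1.png

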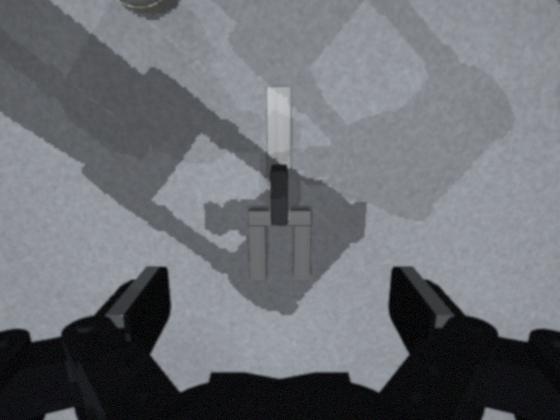

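The spanner lies where predicted: shank end (279,87), prong tips near row 281, rib at column 280. I'll descend and grip.

>>> {"name": "drive_tool", "arguments": {
  "deltas": [
    {"hand": 1, "offset": [0, 0, -6], "angular": [0, 0, 0]},
    {"hand": 1, "offset": [0, 0, -12], "angular": [0, 0, 0]},
    {"hand": 1, "offset": [0, 0, -16.4], "angular": [0, 0, 0]},
    {"hand": 0.5, "offset": [0, 0, -16.4], "angular": [0, 0, 0]},
    {"hand": 0, "offset": [0, 0, -16.4], "angular": [0, 0, 0]},
    {"hand": 0, "offset": [0, 0, -16.4], "angular": [0, 0, 0]},
    {"hand": 0, "offset": [0, 0, -16.4], "angular": [0, 0, 0]},
    {"hand": 0, "offset": [0, 0, -16.4], "angular": [0, 0, 0]}
  ],
  "force": 60
}}

```text
time: 2.15
tool_pos: [0.4975, -0.3643, 0.02]
tcp_rot: [2.207, 2.229, 0.0]
wrist_force: [-1.1, -0.0, 7.5]
width: 0.152
```

>>> {"name": "drive_tool", "arguments": {
  "deltas": [
    {"hand": 0, "offset": [0, 0, 6], "angular": [0, 0, 0]},
    {"hand": 0, "offset": [0, 0, 12], "angular": [0, 0, 0]},
    {"hand": 0, "offset": [0.5, 5, 14], "angular": [0, 0, -1]},
    {"hand": 0, "offset": [1, 11, 14], "angular": [0, 0, -2]},
    {"hand": 0, "offset": [1.5, 17, 14], "angular": [0, 0, -3]},
    {"hand": 0, "offset": [1.5, 23, 14], "angular": [0, 0, -4.7]},
    {"hand": 0, "offset": [2, 29, 14], "angular": [0, 0, -4.7]},
    {"hand": 0, "offset": [2, 34, 14], "angular": [0, 0, -4.7]}
  ]
}}

```text
time: 3.15
tool_pos: [0.5154, -0.0205, 0.1574]
tcp_rot: [2.299, 2.141, 0.001]
wrist_force: [-0.1, -0.4, -3.0]
width: 0.156
```

>>> {"name": "drive_tool", "arguments": {
  "deltas": [
    {"hand": 0, "offset": [0.4, 5, 0], "angular": [0, 0, 0]},
    {"hand": 0, "offset": [0.4, 8, 0], "angular": [0, 0, 0]},
    {"hand": 0, "offset": [0.4, 9.6, 0], "angular": [0, 0, 0]},
    {"hand": 0, "offset": [0.4, 9.6, 0], "angular": [0, 0, 0]}
  ]
}}

```text
time: 3.65
tool_pos: [0.5196, 0.0736, 0.1572]
tcp_rot: [2.298, 2.142, -0.001]
wrist_force: [-0.4, -0.6, -2.5]
width: 0.149
```

Run:
```python
from h import *
import pickle
c=cam('wrist');pickle.dump(c,open('w2.pkl','wb'))
s=bot.read_state();print(s['time'],s['tool_pos'],s['tcp_rot'],s['width'],s['wrist_force'],-c[2].T@c[3])
cv2.imwrite('pics/w2.png',c[0])
```

```text
3.7 [0.51972527 0.07272382 0.15716048] [ 2.29889966e+00  2.14067357e+00 -1.07998458e-03] 0.14932662678104713 [-0.94907043 -0.37872848 -3.10534971] [0.52423363 0.14142412 0.29907311]
```

View pics/w2.png

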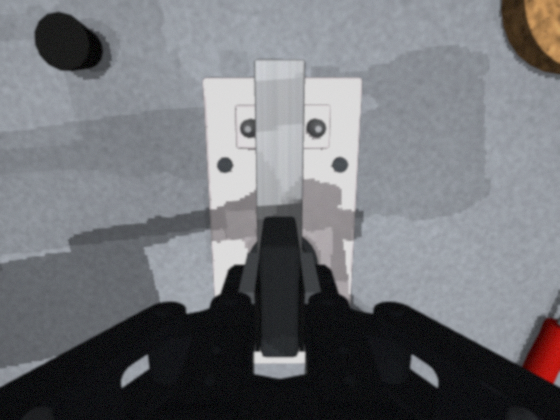

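The wrist view shows the shank edges at columns 255 and 304 (end at row 60). The peg tips are at (248,128) and (316,128), and the plate's edge is near (205,78)–(361,78).

Run:
```python
from h import *
import pickle
c=pickle.load(open('w2.pkl','rb'))
p1,p2=[ray(c,q,.066) for q in((248,128),(316,128))];pm=(p1+p2)/2;print('pegs',p1,p2,pm,np.linalg.norm(p1-p2))
k1,k2=[ray(c,q,.012) for q in((205,78),(361,78))];ke=(k1+k2)/2;print('plate end',ke,np.linalg.norm(k1-k2),'ang',np.degrees(np.arctan2((k2-k1)[1],(k2-k1)[0])))
print('peg ang',np.degrees(np.arctan2((p2-p1)[1],(p2-p1)[0])))
for z in(.144,.148):
  a=[ray(c,q,z) for q in((255.5,60),(304,60),(255.5,205),(303.5,205))]
  e=(a[0]+a[1])/2;m=(a[2]+a[3])/2;d=m-e;u=d/np.linalg.norm(d)
  print('shank w',np.linalg.norm(a[1]-a[0]),'end',e,'grip',e+.085*u,'ang from -y',np.degrees(np.arctan2(u[0],-u[1])))
```

```text
pegs [0.50416779 0.13122625 0.066     ] [0.54630114 0.128296   0.066     ] [0.52523447 0.12976112 0.066     ] 0.042235130608864545
plate end [0.52863766 0.16302865 0.012     ] 0.11526233650135134 ang -3.976125812415552
peg ang -3.978348545427749
shank w 0.019122085378133005 end [0.52577887 0.15986717 0.144     ] grip [0.51975953 0.07508057 0.144     ] ang from -y -4.060840166484669
shank w 0.01862884486462578 end [0.52573901 0.15939145 0.148     ] grip [0.51971967 0.07460485 0.148     ] ang from -y -4.060840166484555
```

Spanner and pegs agree within about 1.6 mm laterally, with matching angles. I'll shift +1.5 mm in x and lower.

>>> {"name": "drive_tool", "arguments": {
  "deltas": [
    {"hand": 0, "offset": [0.15, 0, -3], "angular": [0, 0, 0]},
    {"hand": 0, "offset": [0.15, 0, -6], "angular": [0, 0, 0]},
    {"hand": 0, "offset": [0.15, 0, -7.5], "angular": [0, 0, 0]},
    {"hand": 0, "offset": [0.15, 0, -8.5], "angular": [0, 0, 0]},
    {"hand": 0, "offset": [0.15, 0, -9.3], "angular": [0, 0, 0]},
    {"hand": 0, "offset": [0.15, 0, -9.3], "angular": [0, 0, 0]}
  ]
}}

```text
time: 4.45
tool_pos: [0.5215, 0.073, 0.0642]
tcp_rot: [-2.3, -2.14, 0.0]
wrist_force: [0.3, 0.6, -2.9]
width: 0.153
```

Run:
```python
from h import *
import pickle
o=np.zeros((420,800,3),np.uint8)
c=cam('side');pickle.dump(c,open('s3.pkl','wb'));o[:,:400]=cv2.resize(c[0][140:310,200:362],(400,420),interpolation=cv2.INTER_CUBIC)
c=cam('wrist');o[:,400:]=c[0][:,80:480];cv2.imwrite('pics/s3.png',o)
s=bot.read_state();print(s['tool_pos'],s['wrist_force'],s['torque'])
```

```text
[0.52205803 0.07314832 0.06495388] [ 0.33032413 -0.49119625 -3.12509046] [-0.02908549  0.03508471 -0.02354338]
```

View pics/s3.png

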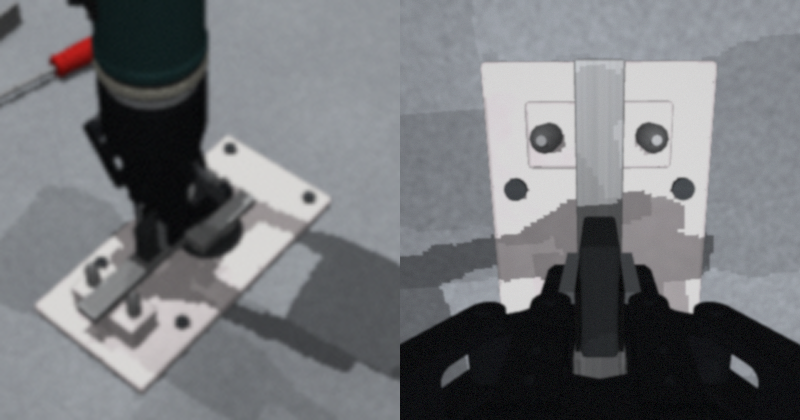

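The shank is centred between the pegs (shank 575–625, pegs 547/652) and the jaw straddles the head, with no contact force yet. I'll lower the last few mm.

>>> {"name": "drive_tool", "arguments": {
  "deltas": [
    {"hand": 0, "offset": [0, 0, -0.4], "angular": [0, 0, 0]},
    {"hand": 0, "offset": [0, 0, -0.6], "angular": [0, 0, 0]},
    {"hand": 0, "offset": [0, 0, -0.6], "angular": [0, 0, 0]}
  ]
}}

```text
time: 4.92
tool_pos: [0.5222, 0.0733, 0.06]
tcp_rot: [2.299, 2.14, 0.001]
wrist_force: [-2.5, -0.1, 6.1]
width: 0.15
```

>>> {"name": "drive_tool", "arguments": {
  "deltas": [
    {"hand": 0.5, "offset": [0, 0, -0.5], "angular": [0, 0, 0]},
    {"hand": 0.5, "offset": [0, 0, -0.5], "angular": [0, 0, 0]},
    {"hand": 0.5, "offset": [0, 0, -0.5], "angular": [0, 0, 0]},
    {"hand": 0.5, "offset": [0, 0, 4], "angular": [0, 0, 0]},
    {"hand": 0.5, "offset": [0, 0, 9], "angular": [0, 0, 0]},
    {"hand": 0, "offset": [0, 5, 14], "angular": [0, 0, 0]},
    {"hand": 0, "offset": [0, 10, 14], "angular": [0, 0, 0]},
    {"hand": 0, "offset": [0, 10, 14], "angular": [0, 0, 0]}
  ]
}}

```text
time: 5.92
tool_pos: [0.5222, 0.1764, 0.2]
tcp_rot: [2.295, 2.144, 0.006]
wrist_force: [0.2, -0.3, 0.1]
width: 0.0
```

Run:
```python
from h import *
import pickle
o=np.zeros((560,800,3),np.uint8)
c=cam('side');pickle.dump(c,open('s4.pkl','wb'));o[:420,:400]=cv2.resize(c[0][140:310,200:362],(400,420),interpolation=cv2.INTER_CUBIC)
c=cam('top');pickle.dump(c,open('t4.pkl','wb'));o[:320,400:]=cv2.resize(c[0][170:250,220:320],(400,320),interpolation=cv2.INTER_CUBIC);cv2.imwrite('pics/s4.png',o)
s=bot.read_state();print(s['time'],s['tool_pos'],s['tcp_rot'],s['wrist_force'],s['width'],s['q'])
```

```text
6.025 [0.52105309 0.17335122 0.19793194] [ 2.29802244e+00  2.14192105e+00 -1.42316623e-03] [ 0.34966805  0.23974168 -0.35976924] 0.002632318664475816 [ 2.76155466e-01  5.09522969e-02  1.91165333e+00 -5.80597548e-04
  1.17973004e+00  3.46664860e-01]
```

View pics/s4.png

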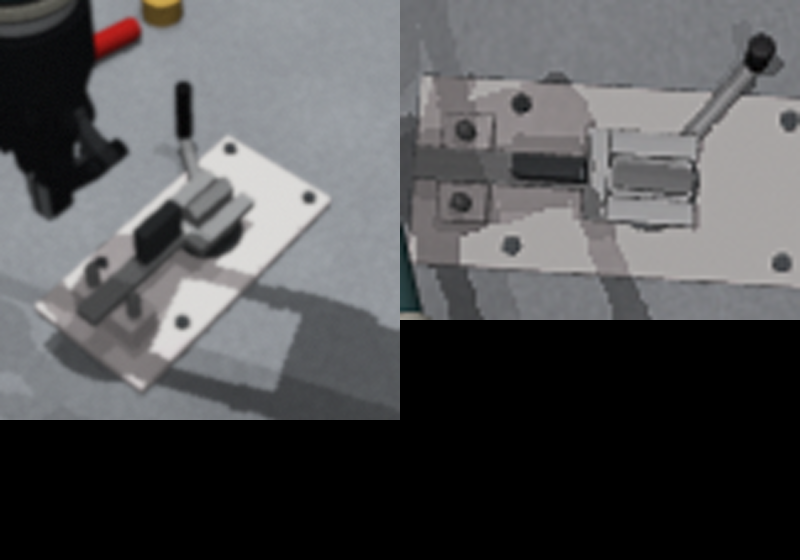

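The spanner is fully seated: both prongs on the flange beside the tongue, shank on the block between the pegs. The handle is unmoved at top pixel (310,183), nut + screw ≈ 0.04. Next I'll straddle the handle with half-open fingers.

>>> {"name": "drive_tool", "arguments": {
  "deltas": [
    {"hand": 0.45, "offset": [1, -5, 0], "angular": [0, 0, 10]},
    {"hand": 0.45, "offset": [3, -10, 0], "angular": [0, 0, 20]},
    {"hand": 0.45, "offset": [5, -15, 0], "angular": [0, 0, 30]},
    {"hand": 0.45, "offset": [7.2, -20, 0], "angular": [0, 0, 40]},
    {"hand": 0.45, "offset": [7.2, -22.6, 0], "angular": [0, 0, 50]},
    {"hand": 0.45, "offset": [7.2, -22.6, -3], "angular": [0, 0, 53.5]},
    {"hand": 0.45, "offset": [7.2, -22.6, -8], "angular": [0, 0, 53.5]},
    {"hand": 0.45, "offset": [7.2, -22.6, -8], "angular": [0, 0, 53.5]}
  ]
}}

```text
time: 7.02
tool_pos: [0.588, -0.0539, 0.1127]
tcp_rot: [-1.09, -2.934, 0.005]
wrist_force: [-0.4, -0.2, 0.0]
width: 0.446
```

Run:
```python
from h import *
c=cam('wrist');cv2.imwrite('pics/w5.png',c[0])
s=bot.read_state();print(s['time'],s['tool_pos'],s['tcp_rot'],s['wrist_force'],s['width'])
print(proj(c,s['tool_pos']),proj(c,(.593,-.0525,.09)))
```

```text
7.075 [ 0.59059713 -0.05383557  0.11568415] [-1.09085481e+00 -2.93932975e+00  2.70858646e-03] [ 0.816745    0.45487491 -0.09644607] 0.4498901727434941
[281.54425439 282.56315358] [286.90788669 260.60162506]
```

View pics/w5.png

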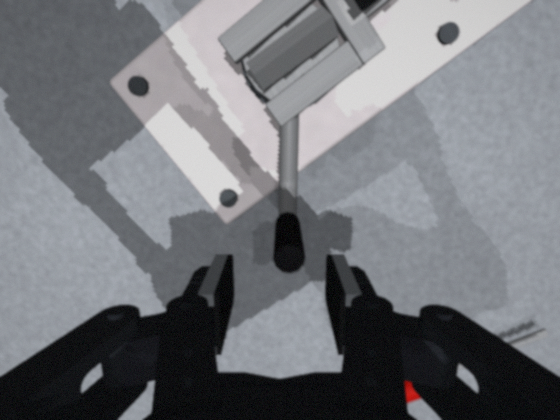

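The handle top (289,257) sits between the fingers as predicted. I'll lower and sweep the first 48° of arc.

>>> {"name": "drive_tool", "arguments": {
  "deltas": [
    {"hand": 0.45, "offset": [0, 0, -4], "angular": [0, 0, 0]},
    {"hand": 0.45, "offset": [0, 0, -6.2], "angular": [0, 0, 0]},
    {"hand": 0.45, "offset": [0, 0, -6.2], "angular": [0, 0, 0]}
  ]
}}

```text
time: 7.45
tool_pos: [0.593, -0.0532, 0.0564]
tcp_rot: [-1.091, -2.945, 0.001]
wrist_force: [0.0, 0.0, -0.8]
width: 0.45
```

>>> {"name": "drive_tool", "arguments": {
  "deltas": [
    {"hand": 0.45, "offset": [-0.98, -0.99, 0], "angular": [0, 0, -8]},
    {"hand": 0.45, "offset": [-2.09, -1.84, 0], "angular": [0, 0, -16]},
    {"hand": 0.45, "offset": [-3.3, -2.53, 0], "angular": [0, 0, -24]},
    {"hand": 0.45, "offset": [-4.6, -3.03, 0], "angular": [0, 0, -32]},
    {"hand": 0.45, "offset": [-5.96, -3.36, 0], "angular": [0, 0, -40]},
    {"hand": 0.45, "offset": [-7.35, -3.49, 0], "angular": [0, 0, -48]},
    {"hand": 0.45, "offset": [-7.35, -3.49, 0], "angular": [0, 0, -48]}
  ]
}}

```text
time: 8.32
tool_pos: [0.5219, -0.0886, 0.0593]
tcp_rot: [2.19, 2.246, 0.004]
wrist_force: [0.2, -0.1, -0.3]
width: 0.447
```

Run:
```python
from h import *
c=cam('wrist');cv2.imwrite('pics/w6.png',c[0])
s=bot.read_state();print(s['time'],s['tool_pos'],s['tcp_rot'],s['wrist_force'],s['width'])
```

```text
8.375 [ 0.52184274 -0.08840495  0.05889203] [2.18966973 2.24766695 0.0034845 ] [0.23371523 0.11797354 1.38301547] 0.45127042425742797
```

View pics/w6.png

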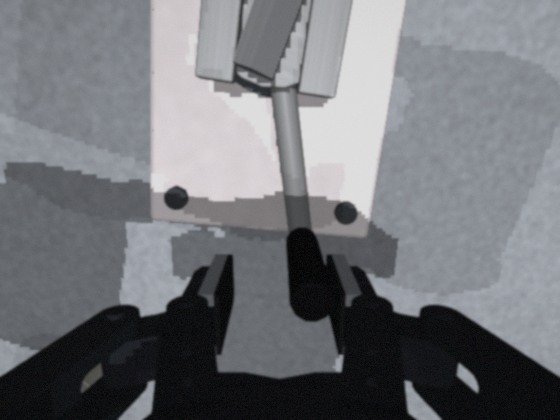

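The handle (310,290) is being carried by the right finger. The screw has taken up its small play and the spanner holds. Continuing.

>>> {"name": "drive_tool", "arguments": {
  "deltas": [
    {"hand": 0.45, "offset": [-1.39, 0.06, 0], "angular": [0, 0, -8]},
    {"hand": 0.45, "offset": [-2.77, 0.32, 0], "angular": [0, 0, -16]},
    {"hand": 0.45, "offset": [-4.09, 0.77, 0], "angular": [0, 0, -24]},
    {"hand": 0.45, "offset": [-5.33, 1.39, 0], "angular": [0, 0, -32]},
    {"hand": 0.45, "offset": [-6.21, 1.97, 0], "angular": [0, 0, -38]},
    {"hand": 0.45, "offset": [-6.21, 1.97, 0], "angular": [0, 0, -38]}
  ]
}}

```text
time: 9.12
tool_pos: [0.4593, -0.0684, 0.0578]
tcp_rot: [2.803, 1.415, 0.003]
wrist_force: [0.8, -0.9, 1.6]
width: 0.447
```

>>> {"name": "drive_tool", "arguments": {
  "deltas": [
    {"hand": 0.45, "offset": [-0.42, 0.33, 0], "angular": [0, 0, -3]},
    {"hand": 0.45, "offset": [-0.8, 0.67, 0], "angular": [0, 0, -6]},
    {"hand": 0.45, "offset": [-0.8, 0.67, 0], "angular": [0, 0, -6]}
  ]
}}

```text
time: 9.5
tool_pos: [0.4515, -0.0618, 0.0573]
tcp_rot: [2.873, 1.266, 0.003]
wrist_force: [2.4, -3.0, 2.9]
width: 0.45
```

Run:
```python
from h import *
c=cam('wrist');o=np.zeros((420,800,3),np.uint8);o[:,:400]=c[0][:,80:480]
d=cam('side');o[:,400:]=cv2.resize(d[0][140:310,200:362],(400,420),interpolation=cv2.INTER_CUBIC);cv2.imwrite('pics/w7.png',o)
s=bot.read_state();print(s['time'],s['tool_pos'],s['tcp_rot'],s['wrist_force'],s['width'],s['torque'])
```

```text
9.6 [ 0.45147592 -0.0618241   0.05715619] [2.87394619 1.26512216 0.00323464] [ 2.59174215 -2.35972587  3.27435307] 0.45062938097936855 [-0.36978928 -0.42346057 -0.01626069]
```

View pics/w7.png

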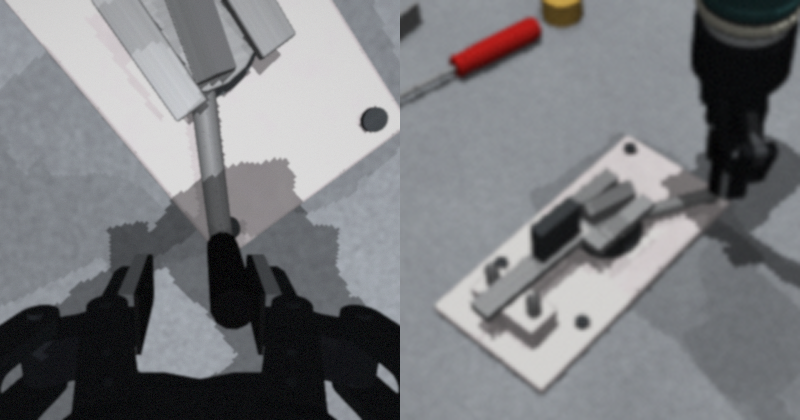

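The handle is nearly round and the spanner is still seated. I'll push on in small steps until the force rises.

>>> {"name": "drive_tool", "arguments": {
  "deltas": [
    {"hand": 0.45, "offset": [-0.38, 0.36, 0], "angular": [0, 0, -3]},
    {"hand": 0.45, "offset": [-0.38, 0.36, 0], "angular": [0, 0, -3]}
  ]
}}

```text
time: 9.85
tool_pos: [0.4467, -0.0578, 0.0566]
tcp_rot: [2.908, 1.189, 0.001]
wrist_force: [2.0, -1.1, 2.3]
width: 0.449
```

>>> {"name": "drive_tool", "arguments": {
  "deltas": [
    {"hand": 0.45, "offset": [-0.36, 0.39, 0], "angular": [0, 0, -3]},
    {"hand": 0.45, "offset": [-0.36, 0.39, 0], "angular": [0, 0, -3]}
  ]
}}

```text
time: 10.1
tool_pos: [0.4426, -0.0538, 0.0563]
tcp_rot: [-2.938, -1.113, -0.0]
wrist_force: [1.5, -0.8, 1.0]
width: 0.452
```

>>> {"name": "drive_tool", "arguments": {
  "deltas": [
    {"hand": 0.45, "offset": [-0.34, 0.4, 0], "angular": [0, 0, -3]},
    {"hand": 0.45, "offset": [-0.34, 0.4, 0], "angular": [0, 0, -3]}
  ]
}}

```text
time: 10.35
tool_pos: [0.4389, -0.0498, 0.0561]
tcp_rot: [-2.965, -1.036, 0.001]
wrist_force: [1.3, -0.6, 0.6]
width: 0.448
```

Run:
```python
from h import *
c=cam('wrist');o=np.zeros((420,800,3),np.uint8);o[:,:400]=c[0][:,80:480]
d=cam('top');o[:320,400:]=cv2.resize(d[0][170:250,220:320],(400,320),interpolation=cv2.INTER_CUBIC);cv2.imwrite('pics/w8.png',o)
s=bot.read_state();print(s['time'],s['tool_pos'],s['wrist_force'])
```

```text
10.45 [ 0.4387715  -0.049784    0.05605572] [ 0.76855391 -0.44468812  1.10764955]
```

View pics/w8.png

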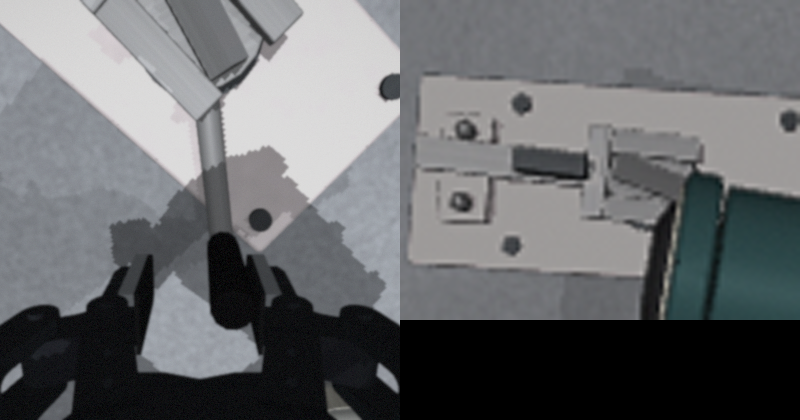

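The screw's tongue has turned to the limit of the spanner's play, and the spanner is still in place. I'll compute the angles from this wrist frame before pushing further.

Run:
```python
from h import *
c=cam('wrist')
r=lambda u,v,z:ray(c,(u+80,v),z)
A=lambda a,b:np.degrees(np.arctan2(*(b-a)[[1,0]]))
print('plate edges',A(r(8,0,.012),r(190,185,.012)),A(r(262,252,.012),r(400,130,.012)))
print('tongue R edge',A(r(217,0,.064),r(247,65,.064)),'L',A(r(180,0,.064),r(214,88,.064)))
print('prongs',A(r(95,8,.05),r(190,118,.05)))
h=r(232,312,.09);o=np.array([.517,.0125,.09]);d=h-o;print('handle',h,np.linalg.norm(d),np.degrees(np.arctan2(d[1],d[0])))
s=bot.read_state();print(s['wrist_force'],s['tool_pos'])
g=cv2.cvtColor(c[0],cv2.COLOR_BGR2GRAY)
L=cv2.createLineSegmentDetector().detect(g[:260])[0][:,0]
for l in L:
    if np.hypot(l[2]-l[0],l[3]-l[1])>50:print(l.round(),round(A(ray(c,l[:2],.05),ray(c,l[2:],.05)),1))
```

```text
plate edges -97.65294872652221 -6.77153960828801
tongue R edge -113.64354074748955 L -118.82329936894595
prongs -100.01467343448638
handle [ 0.4472817  -0.05599882  0.09      ] 0.09773806462428866 -135.50550200094074
[ 2.13777902 -0.41268062  1.16388443] [ 0.43875624 -0.04981682  0.05604362]
[301. 108. 308. 182.] -135.4
[281. 170. 275. 119.] 45.3
[225.  69. 159.   0.] 83.0
[317.  -1. 354.  41.] -96.8
[284.  72. 244.  -0.] 69.0
[392. 200. 508.  86.] -3.7
[ 54.   0. 263. 183.] -93.5
[510.  84. 435.  -0.] 86.5
[300.  -0. 328.  55.] -110.7
[341. 250. 388. 204.] -3.6
[271.  62. 214.   0.] 83.3
[248.   1. 289.  76.] -111.0
[178.  15. 215.  55.] -97.1
```

The screw is at about 0.30 rad (within 0.5), handle sum 1.70, so the nut is at about 1.40: tight. The spanner is tilted only about 3.4°. Now I'll centre on the handle, lift and retreat.

>>> {"name": "drive_tool", "arguments": {
  "deltas": [
    {"hand": 0.55, "offset": [0.5, -0.5, 0], "angular": [0, 0, 0]},
    {"hand": 0.55, "offset": [0.5, -0.5, 0], "angular": [0, 0, 0]},
    {"hand": 0.55, "offset": [0.5, -0.5, 5], "angular": [0, 0, 0]},
    {"hand": 0.55, "offset": [0.5, -0.5, 11], "angular": [0, 0, 0]},
    {"hand": 0.55, "offset": [0.5, -5, 14], "angular": [0, 0, 0]},
    {"hand": 0.55, "offset": [2, -11, 14], "angular": [0, 0, 0]},
    {"hand": 0.55, "offset": [3, -17, 14], "angular": [0, 0, 0]},
    {"hand": 0.55, "offset": [3, -17, 14], "angular": [0, 0, 0]}
  ]
}}

```text
time: 11.5
tool_pos: [0.4691, -0.2234, 0.1961]
tcp_rot: [2.969, 1.025, -0.001]
wrist_force: [-0.3, 0.7, -0.3]
width: 0.548
```

Run:
```python
from h import *
o=np.zeros((420,800,3),np.uint8)
d=cam('side');o[:,:400]=cv2.resize(d[0][140:310,200:362],(400,420),interpolation=cv2.INTER_CUBIC)
d=cam('top');o[:400,400:]=cv2.resize(d[0][165:265,220:320],(400,400),interpolation=cv2.INTER_CUBIC);cv2.imwrite('pics/w9.png',o)
s=bot.read_state();print(s['time'],s['tool_pos'],s['wrist_force'])
```

```text
11.6 [ 0.46827987 -0.21992889  0.19547257] [-0.03699845  0.75950358 -0.22003473]
```

View pics/w9.png

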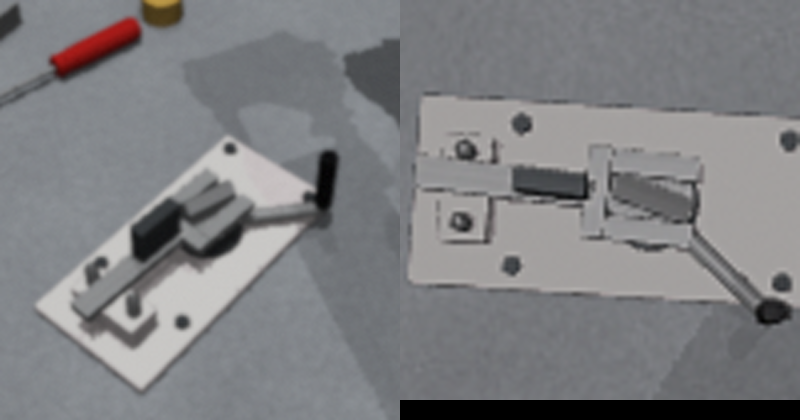

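The handle is at its end position ((770,310) in the crop), the spanner lies flat between the pegs and over the head, and the robot is clear. Handing in.

```bash
python3 -c "
from workcell import bot
print(bot.finish_job())"
```

```text
the job is handed in; nothing more can be done
None
```

I lowered the open-jawed spanner over the screw's head with its shank between the pegs and let go of it. I then swung the locknut handle clockwise to its tight end, backed the arm clear, and handed the job in at about 11.6 s. The hand-in gives no verdict.

- **Nut and screw:** the last close measurement put the nut at about 1.40 rad (1.2 needed, stop at 1.4). The screw had turned about 0.30 rad, as far as the spanner's play allows and under the 0.5 limit.
- **Spanner:** in the final images it lies flat in place, about 3.4° off the stand's y (12° allowed). Its final height and x/y position were judged from the images, not measured.
- **Disagreements:**
  - The wrist force never rose clearly at the nut's stop (about 1–2 N at the end), so "tight" rests on the measured angles.
  - The wrist camera read known sizes about 4% small, so I used it only for relative positions and angles there.

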